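# Gather the parts in a covered tray, click it into its dock and take off the lid

## Task

Pick up the covered parts tray with its loose lid still on and tip it until the pulley and the two bearings have all slid together against the red end. Then slide the tray level, red end first, fully home into its dock on the bench so that the yellow spring catch clicks out behind it, and only then lift off the lid and lay it flat, handle up, on the green mat, leaving the parts gathered at the red end. Leave the other things on the bench as they are.

Things in the scene. Friction and masses are not known exactly. Their poses are not given: they have to be found in the camera images.
- tray: Grey open tray, 190 x 64 x 38 mm (x, y, z), walls and floor 3.5 mm, inside 183 x 57 mm, about 0.25 kg, closed by the loose lid. Origin at the centre of its underside; +x points along its length to the red end, z up. Its parts start to slide when it is tipped 18 to 26 degrees; at 38 degrees they slide to the end within a second or so.
- tray_grip (a point): Point in the middle of the tray, 36 mm above its underside: a tool point here, fingers closing along the tray's y (64 mm), grips the tray just under the lid; the fingertips are then 17 mm above its underside and pass over the dock's rails. Axes as the tray's.
- lid: Loose clear lid, about 90 g: plate 190 x 62 x 5 mm lying on the tray's rim; under it a step 179 x 53 x 3 mm sits inside the rim with 2 mm play, so the lid stays on by itself up to 40 degrees of tip. Origin at the centre of the step's underside, 35 mm above the tray's origin when on; axes as the tray's. The plate's top is 8 mm above the origin.
- lid_handle (a point): Middle of the lid's black bridge handle, 31 mm above the lid's origin: a bar 70 mm long (lid's x), 16 mm wide (y), 14 mm thick, its top 37 mm and underside 23 mm above the lid's origin, on two 14 mm wide feet. Grip it across y, tool point here.
- pulley: Spare steel pulley, 50 mm diameter, 17 mm high, lying flat in the tray, nearest to the red end. Origin at the centre of its underside. Gathered, its origin is at about +66 mm in the tray's x.
- bearing_a: Ball bearing, 35 mm diameter, 11 mm high, lying flat in the tray, the middle one of the three parts. Origin at the centre of its underside. Gathered, it is at about +24 to +29 mm in the tray's x.
- bearing_b: Ball bearing like the other, the part farthest from the red end. Gathered, it is at about -11 to 0 mm in the tray's x.
- dock: Fixed dock: two 10 mm high aluminium rails straight on the bench (no floor of its own), 69 mm apart inside, and a 24 mm high blue end stop with its face at x = +96.5 mm. Origin on the bench at the centre of the tray's place: the tray, its +x leading along the dock's +x, is home when the two origins agree within 5 mm.
- dock_mouth (a point): Point on the bench midway in the dock's flared mouth, at x = -150 mm in the dock's frame: about 80 mm wide here, narrowing to 69 mm at x = -130 mm. A tray lowered in front of the dock has its origin 105 mm or more before this point. Axes as the dock's.
- catch (a joint): Yellow sprung catch on the dock's -y rail, 12 mm high: 0 m sprung out, 0.013 m fully pushed aside (towards -y). Its sloped nose stands 9.5 mm into the channel at x = -128 to -98 mm of the dock; the tray's leading corner pushes it aside (spring 1.5 to 5 N) and it springs back behind the tray's rear end at home. Pressing on against the stop with 15 N does no harm.
- lid_mat: Green mat fixed to the bench, 210 x 90 mm, 3 mm thick. Origin at the centre of its underside, x along its length. The lid lies on it lengthwise or otherwise, near its centre.
- oil_bottle: Oil bottle with red spout, 37 mm across, 104 mm tall, a bystander. Origin at the centre of its underside.
- putty_tin: Round green and white tin, 62 mm across, 29 mm tall, a bystander. Origin at the centre of its underside.
- masking_tape: Roll of masking tape lying flat, 93 mm across, 24 mm high, a bystander. Origin at the centre of its underside.
- screwdriver: Screwdriver with a red handle, 188 mm long along its y, 26 mm thick, a bystander. Origin at the centre of its underside.
Not all that is in view belongs to the job. There is more than one size of the lid; the job needs the larger.

How it is judged (in metres and radians):
On the way, in this order (a step that is already met when the one before it is completed fails the run):
1. the pulley and both bearings are gathered at the red end of the tray with the lid on, before the tray is in the dock (x of pulley in the frame of tray above 0.052 m and x of bearing_a in the frame of tray above 0.006 m and x of bearing_b in the frame of tray above -0.03 m and z of each of pulley, bearing_a, bearing_b in the frame of tray below 0.022 m and z of lid in the frame of tray below 0.042 m and distance between lid and tray below 0.045 m and horizontal distance between tray and dock above 0.1 m), for 0.2 s.
2. the tray, sliding along the bench into the dock, pushes the catch aside (value of joint catch above 0.003 m and x of tray in the frame of dock between -0.06 and -0.008 m and z of tray in the frame of dock below 0.012 m and z of lid in the frame of tray below 0.042 m and distance between lid and tray below 0.045 m), for 0.1 s.
3. the tray is home in the dock with the catch sprung out behind it, the lid on and the parts gathered (x of tray in the frame of dock between -0.005 and 0.006 m and y of tray in the frame of dock between -0.006 and 0.006 m and z of tray in the frame of dock below 0.005 m and angle between tray's own z axis and vertical below 0.05 rad and value of joint catch below 0.0025 m and x of pulley in the frame of tray above 0.052 m and x of bearing_a in the frame of tray above 0.006 m and x of bearing_b in the frame of tray above -0.03 m and z of each of pulley, bearing_a, bearing_b in the frame of tray below 0.022 m and z of lid in the frame of tray below 0.042 m and distance between lid and tray below 0.045 m), for 0.2 s.
4. the lid is lifted off (height (world z) of lid above 0.055 m and x of tray in the frame of dock between -0.005 and 0.006 m and y of tray in the frame of dock between -0.006 and 0.006 m and z of tray in the frame of dock below 0.005 m and angle between tray's own z axis and vertical below 0.05 rad and value of joint catch below 0.0025 m), for 0.1 s.
At the end, for the whole second after the job is handed in: Tray level in the dock, red end in, within 5 mm of home, catch sprung out behind it (under 2.5 mm); pulley and both bearings gathered in it at the red end (each within about 14 mm of its place when all touch); lid flat, handle up, at rest on the green mat, centre within 40 mm of the mat's centre (x of tray in the frame of dock between -0.005 and 0.006 m and y of tray in the frame of dock between -0.006 and 0.006 m and z of tray in the frame of dock below 0.005 m and angle between tray's own z axis and vertical below 0.05 rad and value of joint catch below 0.0025 m and x of pulley in the frame of tray above 0.052 m and x of bearing_a in the frame of tray above 0.006 m and x of bearing_b in the frame of tray above -0.03 m and z of each of pulley, bearing_a, bearing_b in the frame of tray below 0.022 m and horizontal distance between lid and lid_mat below 0.04 m and height (world z) of lid below 0.008 m and angle between lid's own z axis and vertical below 0.06 rad and linear speed of each of lid, tray below 0.02 m/s).
It fails at once if the lid comes off the tray before the tray is home in the dock ((z of lid in the frame of tray above 0.047 m or distance between lid and tray above 0.05 m) and (x of tray in the frame of dock below -0.008 m or distance between tray and dock above 0.02 m)).
It fails at once if the oil bottle is pushed more than 30 mm or knocked over (distance of oil_bottle from where it was at the start of the episode above 0.03 m or angle between oil_bottle's own z axis and vertical above 0.5 rad).
It fails at once if the putty tin is pushed more than 30 mm or knocked over (distance of putty_tin from where it was at the start of the episode above 0.03 m or angle between putty_tin's own z axis and vertical above 0.5 rad).
It fails at once if the tape roll is pushed more than 30 mm or knocked over (distance of masking_tape from where it was at the start of the episode above 0.03 m or angle between masking_tape's own z axis and vertical above 0.5 rad).
It fails at once if the screwdriver is pushed more than 30 mm or knocked over (distance of screwdriver from where it was at the start of the episode above 0.03 m).
It also fails if it takes over 67 s, if anything falls off the work surface, if the arm or the gripper's body presses on something with over 40 N, if the wrist force passes 120 N, or if a joint passes its speed limit or range.

## Robot

A 7-joint arm with a two-finger parallel gripper is mounted at the origin on a cart in front of the work surface, level with it; the furniture and walls round the work are solid. World frame = base frame: x ahead of the robot, y to its left, z up, the work surface at z = 0. Lengths are in mm, angles in rad, forces in N, time in s.
With the tool pointing down it reaches from about 375 to 925 mm from the base axis. Payload 3.1 kg.
Tool frame: the origin (TCP) lies between the finger pads, 19 mm behind the fingertips; this is the grasp point; z points along the fingers, y is the line along which they close (so a half turn about z gives the same grasp; the last joint's range is limited). The gripper opens to 85 mm and grips with 20 to 120 N. Pads are 22 mm wide; open, the fingers measure 114 mm over their backs; the gripper's body (76 mm by 85 mm) begins 54 mm behind the grasp point. The pads swing forward as they close: fully open they stand 13 mm farther back than shut.
Start: joints at [-1.413, 0.383, 0.044, 1.598, -0.018, 1.161, -0.05], TCP at [164.44, 628.858, 249.969] pointing down, gripper open.
Joint ranges: [-2.61, 2.61], [-0.41, 2.15], [-1.48, 1.57], [0, 2.5], [-1.57, 4.71], [0.05, 1.97], [-2.85, 2.85]. Speed limits (rad/s): [2.79, 2.79, 3.14, 3.14, 3.14, 3.14, 3.14].

## Interface

Orientations are given as a rotation vector (axis times angle).
In Python, from workcell import manip gives the robot as it stands.
- The arm moves only by the tool move_arm, never from a script. Its argument "moves" is one flat list of numbers, 5 for each row, row after row: the closure, from 0 (fully open) to 1 (shut), then the shift along the tool's x, y, z in m, then the turn about the tool's z in degrees. In form: [gripper, dx, dy, dz, turn, gripper, dx, dy, dz, turn, ...]. A call has 1 to 12 rows; each row shifts and turns the commanded pose from where the row before left it, along the tool's axes as they then stand; what a row does not reach is not made up. A row lasts 1/10 s, in which the tool goes at most 50 mm and 8.59 degrees, less where a joint would pass 70% of its speed; a pose out of reach is approached as far as the arm can. A call with a gripper value outside its range is refused whole. The fingers move at their own pace and stop on an object; the grip force is fixed at half the most. Time passes only in rows, so rows that do not move let the fingers close. It gives the time, the measured TCP pose, the force, the opening and the grip force at its end, in the units of the state.
- manip.observe(): the state, without advancing time (a new reading comes with each control period).
- manip.snapshot(name): name is "scene" or "side" or "wrist"; returns (picture, depth): 420x560x3 uint8, red, green, blue; 420x560 float32, mm along the optical axis (not along the pixel's ray), 0 where there is no reading.
- manip.camera_info(name): a dict with "intrinsics" (3x3 intrinsics, pixels), "rvec" (rotation vector, rad) and "tvec" (3), from world to camera coordinates, as OpenCV has them. Camera axes: x right, y down, z forward; pixel columns grow to the right and rows downward; lengths in mm; the calibration is good to about 2 mm. The wrist camera is an equidistant fisheye: a pixel r from the principal point sees the ray r / f radians off the axis. A picture is of the moment at which its call begins: read the wrist's pose just before it. camera_info takes no time and is no camera call; for the wrist camera it gives the pose at the moment of the call.
- manip.hand_in(): hands the job in; it is judged then, once.
The state is a dict: "clock": time; "joint_pos": joint angles; "qvel": joint speeds; "joint_efforts": joint torques, N m; "tcp_pos": TCP position; "eef_rot": TCP orientation; "force": force on the tool from outside, world axes, zero at the start; "moment": the same for the moment, N m; "finger_gap": finger opening in mm; "finger_force": force on a finger pad.
Only numpy, scipy, OpenCV 4.12 (cv2) and the standard library are available. Lean on these libraries where they do the work, as an engineer would, in place of code of your own. Each camera call takes 0.05 s, during which the arm holds its last target. There are 200 camera calls.

## Working session

There is one attempt and no reset: what is moved stays moved. The work goes in short steps, Python scripts to look and compute and a tool call to move; the robot and the scene stay as the last step left them, time stands still between calls to the robot, and variables do not carry over. Pictures are saved under pics/ and viewed, at most 10 in all, crops included, and the job is handed in when it is done.

Besides the shell and the picture viewer there is one more tool, called after "Call:" as name(argument=value, ...) on one line, values as JSON. move_arm: Moves the arm, as the interface text tells. Its arguments: {"type":"object","properties":{"moves":{"type":"array","items":{"type":"number"}}},"required":["moves"]}

```bash
mkdir -p pics; ls; cat > h.py <<'E'
import numpy as np,cv2
from workcell import manip
from scipy.spatial.transform import Rotation as R
def world(name,depth,info):
    K=np.array(info["intrinsics"]);Rm=R.from_rotvec(np.ravel(info["rvec"])).as_matrix();t=np.ravel(info["tvec"])
    v,u=np.mgrid[0:depth.shape[0],0:depth.shape[1]].astype(float)
    x=(u-K[0,2])/K[0,0];y=(v-K[1,2])/K[1,1]
    if name=="wrist":
        r=np.hypot(x,y)+1e-9;s=np.tan(np.minimum(r,1.5))/r;x=x*s;y=y*s
    P=np.dstack([x*depth,y*depth,depth])
    W=(P-t)@Rm
    W[depth<=0]=np.nan
    return W
def snap(name,fn):
    info=manip.camera_info(name);p,d=manip.snapshot(name)
    cv2.imwrite("pics/"+fn+".png",p[:,:,::-1]);W=world(name,d,info);np.save("pics/"+fn+".npy",W);return p,d,W
E
python3 - <<'E'
from h import *
s=manip.observe();print({k:np.round(v,3) for k,v in s.items()})
p,d,W=snap("scene","scene0");p2,d2,W2=snap("side","side0")
cv2.imwrite("pics/both.png",cv2.resize(np.hstack([p,p2])[:,:,::-1],None,fx=.71,fy=.71))
for n in("scene","side","wrist"):
    i=manip.camera_info(n);Rm=R.from_rotvec(np.ravel(i["rvec"])).as_matrix();print(n,-Rm.T@np.ravel(i["tvec"]),Rm[2],i["intrinsics"])
E
```

```text
pics
{'clock': np.float64(0.0), 'joint_pos': array([-1.413,  0.384,  0.044,  1.6  , -0.018,  1.161, -0.05 ]), 'qvel': array([-0.001,  0.   , -0.   ,  0.   ,  0.001, -0.002, -0.001]), 'joint_efforts': array([-0.0000e+00, -4.3347e+01,  1.0250e+00, -2.4951e+01,  1.1000e-02,
        1.1000e-02,  0.0000e+00]), 'tcp_pos': array([164.213, 627.958, 248.56 ]), 'eef_rot': array([-0.401, -3.116,  0.004]), 'force': array([ 0.358, -0.033,  0.564]), 'moment': array([-0.032,  0.009, -0.007]), 'finger_force': np.float64(0.0), 'finger_gap': np.float64(85.452)}
scene [-314.19574824 -954.20756085  988.12145102] [ 0.57784155  0.5963564  -0.55718775] [[535.56540646   0.         275.79943643]
 [  0.         535.56540646 209.34922665]
 [  0.           0.           1.        ]]
side [ 93.48502157 952.52906015 919.08550888] [ 0.39763023 -0.67108813 -0.62572432] [[392.95040291   0.         281.99065868]
 [  0.         392.95040291 210.97889038]
 [  0.           0.           1.        ]]
wrist [ 98.57571505 646.37011308 373.47066034] [ 0.26005754 -0.07100314 -0.96297904] [[325.1922621    0.         278.44210785]
 [  0.         325.1922621  211.21625428]
 [  0.           0.           1.        ]]
```

View pics/scene0.png

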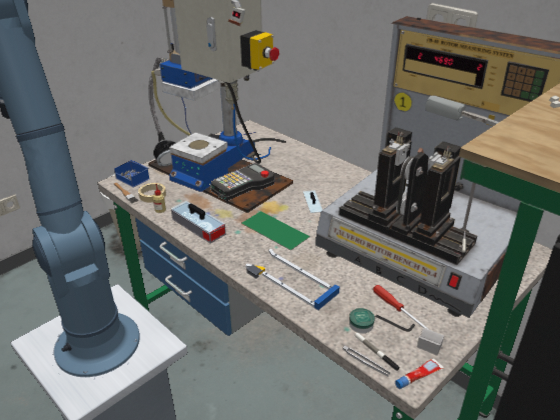

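Scene view: the tray with its clear lid and black handle is at (198,218), with its red end at right (213,236). The mat is at (277,229). The dock rails are around (295,283), with the blue stop at (327,297) and the yellow catch at (260,270). Possible lids are the one on the tray (198,212), which is the larger, and a small lid with a black handle at (313,200), a decoy. The bottle is at (158,198), tape at (151,190), tin at (361,318), and screwdriver at (388,299).

```bash
python3 - <<'E'
from h import *
a=cv2.imread("pics/scene0.png")[170:320,110:350];b=cv2.imread("pics/side0.png")
A=cv2.resize(a,(800,500));cv2.imwrite("pics/crop.png",A)
W=np.load("pics/scene0.npy");I=cv2.cvtColor(cv2.imread("pics/scene0.png"),cv2.COLOR_BGR2HSV)
for n,(u,v) in dict(handle=(198,212),redend=(213,236),mat=(277,229),stop=(327,293),catch=(260,270),small=(313,200),bottle=(158,198),tape=(148,188),tin=(361,315),sd=(388,297)).items(): print(n,W[v,u].round())
bench=np.abs(W[...,2])<60
def mask(lo,hi,box):
    m=cv2.inRange(I,lo,hi)>0;z=np.zeros_like(m);z[box[1]:box[3],box[0]:box[2]]=1;return m&z&bench
m=mask((50,120,40),(85,255,255),(235,205,315,255));P=W[m];print("mat",m.sum(),cv2.minAreaRect(P[:,:2].astype(np.float32)),np.median(P[:,2]))
E
```

```text
handle [462. 190.  69.]
redend [458. 118.  17.]
mat [632.  18.   4.]
stop [ 500. -300.   28.]
catch [452. -96.  13.]
small [815.  33.  20.]
bottle [431. 361.  59.]
tape [484. 512.   9.]
tin [ 497. -414.   30.]
sd [ 602. -420.   24.]
mat 1060 ((626.4259033203125, 23.61528778076172), (94.21824645996094, 211.13734436035156), 3.3228535652160645) 2.66461759051698
```

View pics/crop.png

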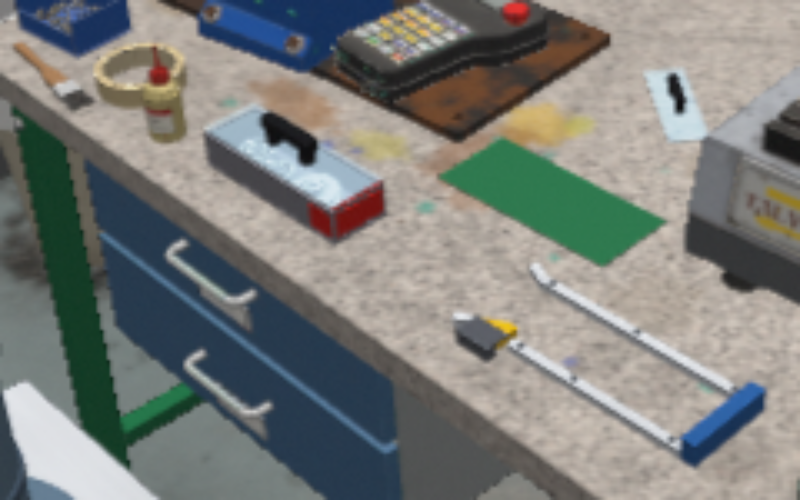

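View pics/side0.png

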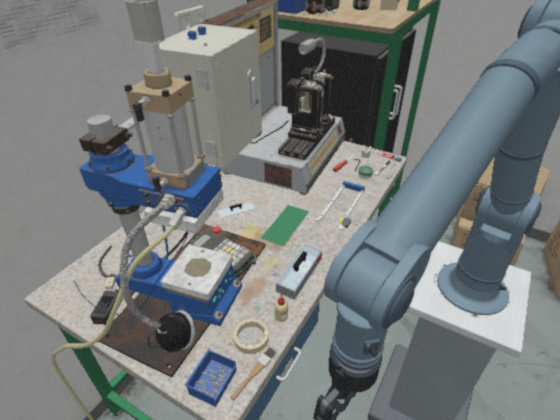

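The crop confirms the choice: the tray with the large lid on has its red end facing -y, and the dock opens towards the tray (+x about -y), with the catch on its near (-y) rail. Next I fit both from the depth.

```bash
python3 - <<'E'
from h import *
for n in("scene0","side0"):
    W=np.load(f"pics/{n}.npy");img=cv2.imread(f"pics/{n}.png");I=cv2.cvtColor(img,cv2.COLOR_BGR2HSV)
    X,Y,Z=np.moveaxis(W,2,0)
    def rep(name,m):
        P=W[m]
        if len(P)>4:
            r=cv2.minAreaRect(P[:,:2].astype(np.float32));print(n,name,len(P),np.round(r[0],1),np.round(r[1],1),round(r[2],1),"z",np.round(np.percentile(P[:,2],[5,50,95]),1))
    ws=(X>350)&(X<900)&(Y<600)&(Y>-600)
    tr=ws&(abs(X-460)<90)&(abs(Y-190)<140)
    rep("tray rim",tr&(Z>32)&(Z<50)); rep("handle",tr&(Z>57)&(Z<78)&(I[...,2]<70))
    rep("red",tr&(Z>5)&(Z<40)&((I[...,0]<8)|(I[...,0]>172))&(I[...,1]>150))
    d=ws&(X<620)&(Y<-20)&(Y>-340)
    rep("stop",d&(Z>18)&(Z<32)&(I[...,0]>100)&(I[...,0]<125)&(I[...,1]>120))
    rep("rail near",d&(Z>6)&(Z<14)&(X<490)&(Y<-110)&(Y>-280));rep("rail far",d&(Z>6)&(Z<14)&(X>500)&(Y<-60)&(Y>-280))
    rep("mat",ws&(I[...,0]>50)&(I[...,0]<85)&(I[...,1]>120)&(abs(X-630)<100)&(abs(Y-20)<140))
    rep("bottle",ws&(abs(X-431)<50)&(abs(Y-361)<50)&(Z>15)&(Z<110))
E
```

```text
scene0 tray rim 711 [467.1 208.5] [ 71.8 194.1] 1.0 z [34.2 42.  46.6]
scene0 handle 96 [467.9 207.6] [19.7 70.1] 2.3 z [61.1 69.4 74.1]
scene0 red 131 [467.5 121.5] [31.9 69.1] 69.6 z [ 9.9 20.3 32.2]
scene0 stop 165 [ 499.4 -299.4] [92.7 17.4] 3.0 z [19.  23.3 27.1]
scene0 rail near 196 [ 457.  -194.8] [ 15.  168.3] 1.5 z [ 6.4  9.1 12.1]
scene0 rail far 218 [ 563.8 -171. ] [220.4  86.7] 86.3 z [ 6.3  9.3 13.2]
scene0 mat 1060 [626.4  23.6] [ 94.2 211.1] 3.3 z [-1.1  2.7  6.3]
scene0 bottle 207 [433.4 368.6] [33.3 37.2] 56.6 z [18.3 47.5 79.4]
side0 tray rim 940 [472.7 212. ] [ 64.9 194.2] 1.8 z [35.9 43.8 46.8]
side0 handle 71 [470.  217.1] [10.3 63.2] 1.4 z [64.5 71.7 74.7]
side0 stop 48 [ 499.  -291.6] [78.8 14.4] 3.9 z [19.5 23.8 28.3]
side0 rail near 86 [ 457.  -196.3] [166.3  82.6] 69.6 z [ 6.5 11.  13.1]
side0 rail far 105 [ 559.9 -169.8] [119.6 218.9] 0.4 z [ 6.4 10.4 13.5]
side0 mat 30 [629.1  31.1] [ 70.2 162.2] 7.1 z [1.  4.4 7.3]
side0 bottle 261 [438.7 381.6] [36.4 27.5] 35.3 z [19.9 54.6 79.4]
```

The interface cannot tilt the tool, so I will tip the tray by holding its tail end with a light grip. Raising that end lets the tray hinge in the pads while the red end stays on the bench. First I go above the tail part of the tray.

Call:
move_arm(moves=[0, -0.0386, -0.0265, 0, 0, 0, -0.0386, -0.0265, 0, 0, 0, -0.0386, -0.0265, 0, 0, 0, -0.0386, -0.0265, 0, 0, 0, -0.0386, -0.0265, 0, 0, 0, -0.0386, -0.0265, 0, 0, 0, -0.0386, -0.0265, 0, 0, 0, -0.0386, -0.0265, 0, 0, 0, -0.0386, -0.0265, 0, 0, 0, -0.0386, -0.0265, 0, 0, 0, 0, 0, 0, 8.5, 0, 0, 0, 0, 8.5])

```text
clock: 1.3
tcp_pos: [472.1, 271.9, 249.5]
eef_rot: [-0.875, -3.017, 0.002]
force: [-1.0, 0.4, 0.1]
finger_gap: 85.2
finger_force: 0.0
```

Call:
move_arm(moves=[0, 0, 0, 0, 8.4, 0, 0, 0, 0, 8.4, 0, 0, 0, 0, 8.4, 0, 0, 0, 0, 8.4, 0, 0, 0, 0, 8.4, 0, 0, 0, 0, 8.4, 0, 0, 0, 0, 8.4, 0, 0, 0, 0, 0])

```text
clock: 2.1
tcp_pos: [470.4, 274.6, 249.4]
eef_rot: [-2.23, -2.213, 0.002]
force: [0.6, -0.5, -0.4]
finger_gap: 85.3
finger_force: 0.0
```

```bash
cat >> h.py <<'E'
def head():
    s=manip.observe();M=R.from_rotvec(s["eef_rot"]).as_matrix();print("tcp",s["tcp_pos"].round(1),"toolx",M[:,0].round(3),"tooly",M[:,1].round(3),"tz",M[:,2].round(3),"q",s["joint_pos"].round(2));return M
E
python3 - <<'E'
from h import *
head();p,d,W=snap("wrist","w1");s,_,_=snap("side","s1")
cv2.imwrite("pics/v1.png",cv2.resize(np.hstack([p,s])[:,:,::-1],(800,300)))
X,Y,Z=np.moveaxis(W,2,0);m=(abs(X-470)<70)&(abs(Y-209)<120)&(Z>30)&(Z<50)
print("lid/rim",m.sum(),cv2.minAreaRect(W[m][:,:2].astype(np.float32)))
I=cv2.cvtColor(p,cv2.COLOR_RGB2HSV)
h=(abs(X-470)<60)&(abs(Y-209)<70)&(Z>62)&(Z<80);print("handle",h.sum(),cv2.minAreaRect(W[h][:,:2].astype(np.float32)),np.median(W[h][:,2]))
for n in("scene0",):pass
E
```

```text
tcp [470.4 274.6 249.4] toolx [ 0.008  1.    -0.001] tooly [ 1.    -0.008 -0.001] tz [-0.001 -0.001 -1.   ] q [-1.    0.19  0.45  1.87 -0.09  1.1  -0.53]
lid/rim 8278 ((471.8861999511719, 212.26455688476562), (64.96508026123047, 191.02955627441406), 1.5610251426696777)
handle 1017 ((472.0540466308594, 213.052490234375), (16.090911865234375, 68.92034149169922), 1.6911797523498535) 72.67861332523387
```

View pics/v1.png

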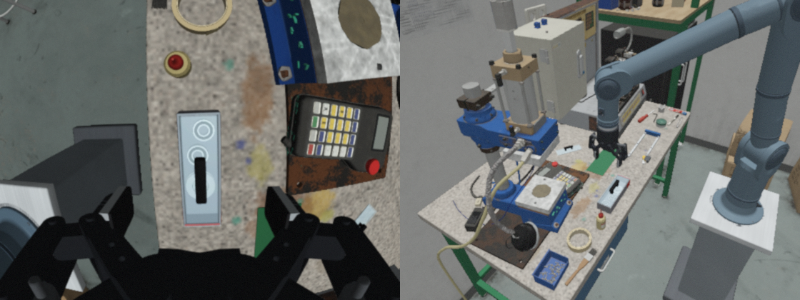

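Wrist view: the tray is at (198,168) with red at the bottom (-y), bearings toward the tail and the pulley under the handle. The fit gives centre (472,212), heading (0.027,-1), size 65x191 and handle top about 73 mm, all as specified. I descend at tray x of about -72.

Call:
move_arm(moves=[0, 0.009, 0, 0.03, -2, 0, 0, 0, 0.045, 0, 0, 0, 0, 0.045, 0, 0, 0, 0, 0.045, 0, 0, 0, 0, 0.03, 0, 0, 0, 0, 0.019, 0, 0.15, 0, 0, 0, 0, 0.22, 0, 0, 0, 0, 0.25, 0, 0, 0, 0, 0.25, 0, 0, 0, 0])

```text
clock: 3.2
tcp_pos: [471.4, 284.3, 37.1]
eef_rot: [2.191, 2.252, 0.003]
force: [0.4, -0.3, -2.5]
finger_gap: 64.0
finger_force: 2.7
```

Call:
move_arm(moves=[0.27, 0, 0, 0, 0, 0.27, 0, 0, 0, 0, 0.27, 0, 0, 0, 0])

```text
clock: 3.5
tcp_pos: [471.5, 284.3, 37.2]
eef_rot: [-2.191, -2.251, -0.002]
force: [-1.6, 0.1, 6.4]
finger_gap: 62.9
finger_force: 42.0
```

Grip force follows the closure value, so a light grip is possible.

Call:
move_arm(moves=[0.256, 0, 0, 0, 0, 0.256, 0, 0, 0, 0, 0.256, -0.002, 0, -0.008, 0, 0.256, -0.003, 0, -0.009, 0, 0.256, -0.003, 0, -0.009, 0, 0.256, -0.003, 0, -0.008, 0, 0.256, 0, 0, 0, 0])

```text
clock: 4.2
tcp_pos: [472.2, 272.1, 71.3]
eef_rot: [2.192, 2.249, 0.003]
force: [1.1, -0.6, -3.3]
finger_gap: 63.3
finger_force: 16.6
```

```bash
cat > tilt.py <<'E'
from h import *
import sys
head();n=sys.argv[1]
p,d,W=snap("wrist",n+"w");p2,d2,W2=snap("scene",n+"s")
for W,nm in((W,"wrist"),(W2,"scene")):
    X,Y,Z=np.moveaxis(W,2,0)
    m=(abs(X-472)<29)&(Y>110)&(Y<310)&(Z>8)&(Z<190)
    for y in range(110,310,20):
        k=m&(Y>=y)&(Y<y+20)
        if k.sum()>5: print(nm,y+10,k.sum(),np.percentile(Z[k],[10,50,90]).round(0))
I=np.hstack([p,p2[150:300,100:300].repeat(2,0).repeat(2,1)[:, :]][:1])
c=cv2.resize(p2[140:290,120:320],(560,420));cv2.imwrite("pics/"+n+"v.png",cv2.resize(np.hstack([p,c])[:,:,::-1],(800,300)))
E
python3 tilt.py t1
```

```text
tcp [472.2 272.1  71.3] toolx [-0.026  1.     0.001] tooly [1.    0.026 0.002] tz [ 0.002  0.001 -1.   ] q [-0.93  0.44  0.39  2.   -0.24  0.75 -0.37]
wrist 240 2421 [70. 71. 73.]
wrist 260 4140 [73. 75. 77.]
wrist 280 17064 [ 78. 134. 150.]
wrist 300 14821 [ 53.  82. 155.]
scene 120 162 [14. 41. 47.]
scene 140 92 [44. 48. 52.]
scene 160 124 [48. 54. 79.]
scene 180 111 [53. 59. 87.]
scene 200 86 [58. 63. 91.]
scene 220 90 [62. 69. 94.]
scene 240 87 [ 66.  75. 188.]
scene 260 275 [ 73. 138. 161.]
scene 280 81 [ 74.  78. 108.]
scene 300 13 [75. 79. 80.]
```

View pics/t1v.png

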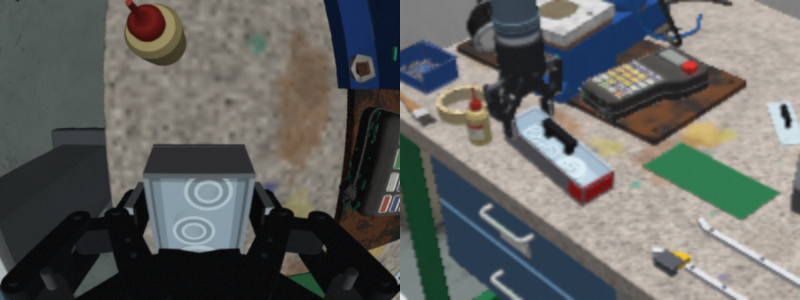

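Wrist and scene views: the tray hinges as planned, with the tail up, about 14° of slope, the red end on the bench and the lid seated. I continue.

Call:
move_arm(moves=[0.256, -0.004, 0, -0.008, 0, 0.256, -0.005, 0, -0.008, 0, 0.256, -0.005, 0, -0.008, 0, 0.256, -0.005, 0, -0.008, 0, 0.256, -0.005, 0, -0.006, 0, 0.256, 0, 0, 0, 0])

```text
clock: 4.9
tcp_pos: [472.7, 247.8, 109.1]
eef_rot: [2.193, 2.249, 0.002]
force: [-0.7, 0.2, -4.2]
finger_gap: 63.3
finger_force: 16.2
```

```bash
python3 tilt.py t2 | grep -v wrist
```

```text
tcp [472.7 247.8 109.1] toolx [-0.025  1.     0.001] tooly [1.    0.025 0.001] tz [ 0.001  0.001 -1.   ] q [-0.92  0.36  0.42  2.01 -0.2   0.81 -0.36]
scene 120 132 [43. 50. 56.]
scene 140 152 [53. 62. 92.]
scene 160 135 [ 64.  72. 102.]
scene 180 121 [ 74.  83. 112.]
scene 200 78 [ 84.  91. 117.]
scene 220 111 [ 93. 102. 178.]
scene 240 205 [105. 156. 184.]
scene 260 81 [113. 118. 135.]
```

Call:
move_arm(moves=[0.256, -0.004, 0, -0.004, 0, 0.256, -0.004, 0, -0.004, 0, 0.256, -0.003, 0, -0.004, 0, 0.256, -0.003, 0, -0.004, 0, 0.256, 0, 0, 0, 0, 0.256, 0, 0, 0, 0, 0.256, 0, 0, 0, 0, 0.256, 0, 0, 0, 0, 0.256, 0, 0, 0, 0, 0.256, 0, 0, 0, 0, 0.256, 0, 0, 0, 0, 0.256, 0, 0, 0, 0])

```text
clock: 6.2
tcp_pos: [472.2, 234.8, 123.9]
eef_rot: [-2.191, -2.251, 0.0]
force: [-0.4, -0.8, -3.3]
finger_gap: 63.6
finger_force: 16.1
```

```bash
python3 tilt.py t3 | grep -v wrist
```

```text
tcp [472.2 234.8 123.9] toolx [-0.027  1.    -0.   ] tooly [ 1.     0.027 -0.   ] tz [-0. -0. -1.] q [-0.91  0.33  0.43  2.01 -0.18  0.84 -0.35]
scene 120 157 [47. 55. 86.]
scene 140 169 [ 61.  69. 101.]
scene 160 129 [ 74.  84. 117.]
scene 180 117 [ 86.  96. 124.]
scene 200 80 [ 99. 106. 114.]
scene 220 181 [112. 123. 187.]
scene 240 118 [123. 131. 149.]
scene 260 9 [131. 134. 175.]
```

View pics/t3v.png

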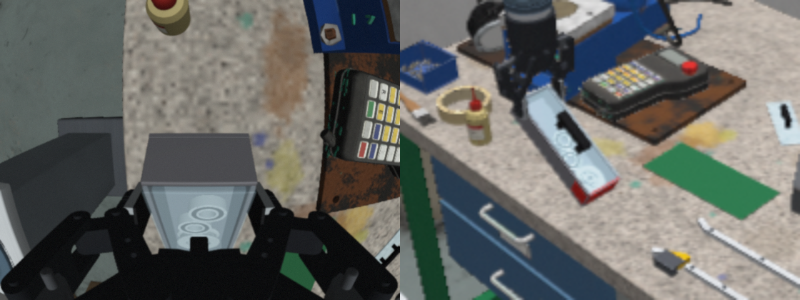

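Slope is about 34° and the lid is on. The far bearing shows just above the handle at (207,213), so it may still be sliding. I go a little steeper, wait and compare.

Call:
move_arm(moves=[0.256, -0.003, 0, -0.003, 0, 0.256, -0.001, 0, -0.002, 0, 0.256, 0, 0, 0, 0, 0.256, 0, 0, 0, 0, 0.256, 0, 0, 0, 0, 0.256, 0, 0, 0, 0, 0.256, 0, 0, 0, 0, 0.256, 0, 0, 0, 0, 0.256, 0, 0, 0, 0, 0.256, 0, 0, 0, 0])

```text
clock: 7.3
tcp_pos: [472.4, 231.0, 129.1]
eef_rot: [2.191, 2.251, 0.001]
force: [0.3, -0.4, -2.3]
finger_gap: 63.7
finger_force: 16.1
```

```bash
python3 tilt.py t4 | grep -v wrist; python3 - <<'E'
import cv2,numpy as np
a=cv2.imread("pics/t3s.png");b=cv2.imread("pics/t4s.png")
c=[cv2.resize(i[165:260,165:245],(400,475),interpolation=cv2.INTER_CUBIC) for i in(a,b)]
cv2.imwrite("pics/cmp.png",np.hstack(c))
E
```

```text
tcp [472.4 231.  129.1] toolx [-0.027  1.     0.   ] tooly [1.    0.027 0.   ] tz [ 0.  0. -1.] q [-0.91  0.32  0.43  2.01 -0.18  0.85 -0.35]
scene 120 168 [46. 54. 68.]
scene 140 168 [ 62.  72. 103.]
scene 160 142 [ 76.  88. 121.]
scene 180 111 [ 91.  98. 126.]
scene 200 99 [105. 114. 120.]
scene 220 155 [118. 127. 185.]
scene 240 101 [131. 138. 169.]
```

View pics/cmp.png

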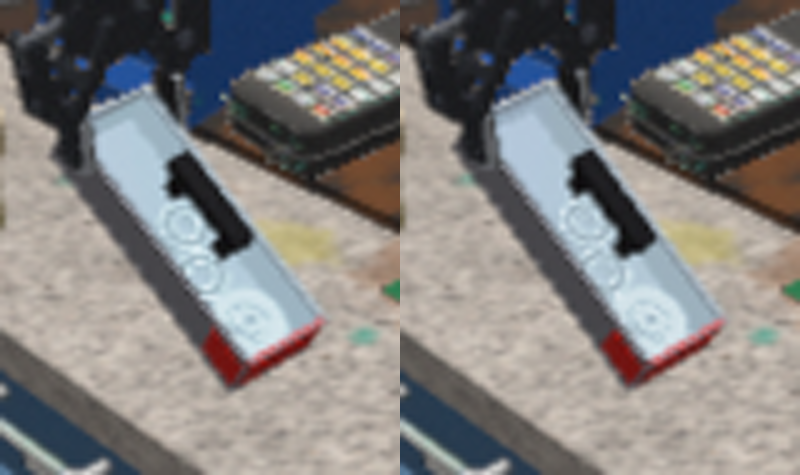

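The pulley lies at the red end with both bearings touching behind it, unchanged between the two looks, so the parts are gathered. I lower the tail along the same arc.

Call:
move_arm(moves=[0.256, 0.006, 0, 0.007, 0, 0.256, 0.006, 0, 0.007, 0, 0.256, 0.005, 0, 0.007, 0, 0.256, 0.005, 0, 0.008, 0, 0.256, 0.005, 0, 0.008, 0, 0.256, 0.005, 0, 0.008, 0, 0.256, 0.005, 0, 0.008, 0, 0.256, 0.004, 0, 0.007, 0, 0.256, 0.004, 0, 0.008, 0, 0.256, 0.003, 0, 0.008, 0, 0.256, 0.003, 0, 0.008, 0, 0.256, 0.002, 0, 0.006, 0])

```text
clock: 8.6
tcp_pos: [470.4, 282.2, 38.5]
eef_rot: [-2.192, -2.251, 0.006]
force: [-5.9, -7.4, 25.0]
finger_gap: 63.7
finger_force: 18.8
```

```bash
python3 tilt.py t5 | grep -v wrist
```

```text
tcp [470.4 282.2  38.5] toolx [-0.026  1.    -0.003] tooly [ 1.     0.026 -0.003] tz [-0.003 -0.003 -1.   ] q [-0.92  0.51  0.36  1.99 -0.27  0.7  -0.37]
scene 120 203 [12. 32. 44.]
scene 140 71 [39. 43. 46.]
scene 160 75 [39. 42. 46.]
scene 180 113 [40. 45. 70.]
scene 200 72 [40. 45. 72.]
scene 220 74 [40. 45. 71.]
scene 240 152 [ 43. 159. 183.]
scene 260 214 [ 44. 122. 179.]
scene 280 152 [ 41.  89. 127.]
scene 300 35 [40. 42. 45.]
```

Call:
move_arm(moves=[0.2, 0, 0, -0.003, 0, 0.1, 0, 0, 0, 0, 0.1, 0, 0, 0, 0])

```text
clock: 9.0
tcp_pos: [471.2, 284.6, 42.4]
eef_rot: [-2.191, -2.251, -0.002]
force: [-0.3, 0.0, 0.4]
finger_gap: 77.2
finger_force: 0.0
```

```bash
python3 - <<'E'
from h import *
head();p,d,W=snap("scene","s6");X,Y,Z=np.moveaxis(W,2,0)
I=cv2.cvtColor(p,cv2.COLOR_RGB2HSV)
m=(abs(X-470)<45)&(Y>95)&(Y<235)&(Z>36)&(Z<50)
print("rim",cv2.minAreaRect(W[m][:,:2].astype(np.float32)))
h=(abs(X-470)<60)&(abs(Y-209)<70)&(Z>62)&(Z<80)&(I[...,2]<70);print("handle",h.sum(),cv2.minAreaRect(W[h][:,:2].astype(np.float32)))
# dock from initial scene
E
```

```text
tcp [471.2 284.6  42.4] toolx [-0.027  1.     0.001] tooly [1.    0.027 0.001] tz [ 0.001  0.001 -1.   ] q [-0.92  0.5   0.36  1.99 -0.27  0.7  -0.37]
rim ((470.8424987792969, 171.20919799804688), (66.94701385498047, 130.0541229248047), 3.1237611770629883)
handle 116 ((453.6663818359375, 242.4593505859375), (116.89371490478516, 97.06434631347656), 67.31653594970703)
```

Call:
move_arm(moves=[0.05, -0.035, 0, 0, 0, 0.05, -0.042, 0, 0.002, 0, 0.1, 0, 0, 0.003, 0, 0.29, 0, 0, 0, 0, 0.29, 0, 0, 0, 0, 0.29, 0, 0, 0, 0])

```text
clock: 9.65
tcp_pos: [473.2, 206.8, 37.3]
eef_rot: [2.19, 2.252, -0.001]
force: [-0.4, -3.6, 3.6]
finger_gap: 62.4
finger_force: 67.0
```

```bash
python3 - <<'E'
from h import *
head();p,d,W=snap("scene","s7");p2,_,_=snap("wrist","w7");X,Y,Z=np.moveaxis(W,2,0)
cv2.imwrite("pics/v7.png",cv2.resize(np.hstack([p2,p])[:,:,::-1],(800,300)))
W=np.load("pics/scene0.npy");p=cv2.imread("pics/scene0.png");I=cv2.cvtColor(p,cv2.COLOR_BGR2HSV);X,Y,Z=np.moveaxis(W,2,0)
# near rail top inner edge & far rail centrelines in slices
for y in range(-290,-20,20):
    s=(Y>=y)&(Y<y+20)&(Z>7)&(Z<13)&(X>430)&(X<580);a=X[s];n=a[a<500];f=a[a>=500]
    print(y+10,len(n),np.percentile(n,[5,50,95]).round(1) if len(n)>3 else '',len(f),np.percentile(f,[5,50,95]).round(1) if len(f)>3 else '')
E
```

```text
tcp [473.2 206.8  37.3] toolx [-0.028  1.    -0.001] tooly [ 1.     0.028 -0.   ] tz [-0.    -0.001 -1.   ] q [-0.81  0.46  0.37  2.07 -0.27  0.66 -0.24]
-280 21 [454.3 458.3 463.9] 8 [536.  539.  540.6]
-260 20 [453.8 458.5 462.6] 19 [531.7 536.1 542.3]
-240 18 [453.5 458.1 463.3] 14 [532.9 537.7 542.9]
-220 19 [453.3 457.8 461.9] 19 [529.5 535.9 541.9]
-200 18 [451.  455.5 462.1] 15 [527.7 534.3 540.9]
-180 17 [449.6 457.  460.8] 14 [529.7 536.  540.7]
-160 22 [450.6 453.8 459.2] 15 [527.9 532.3 538.3]
-140 19 [449.6 454.  460.4] 14 [528.8 532.5 538.1]
-120 20 [447.9 453.8 460.2] 15 [527.  533.7 539.2]
-100 24 [433.1 455.3 465.6] 16 [526.5 531.4 536.6]
-80 15 [433.6 458.  465.6] 13 [526.8 532.4 536.8]
-60 13 [439.4 442.6 455.1] 14 [528.9 532.5 538.2]
-40 4 [440.9 444.  446.7] 6 [533.  538.7 543.5]
-20 0  1
```

View pics/v7.png

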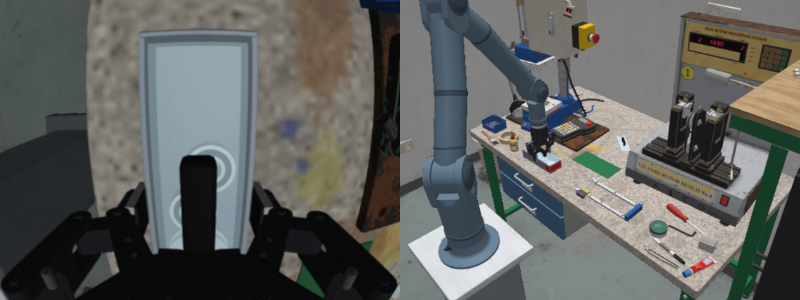

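Wrist view: the tray is gripped in the middle, with the parts toward red beneath the handle. The scene camera shows about 4 mm bias against the wrist camera, so I release and look at the dock from close by before sliding.

Call:
move_arm(moves=[0, 0, 0, 0, 0, 0, 0, 0, 0, 0, 0, 0, 0, -0.04, 0, 0, 0, 0, -0.05, 0, 0, 0, 0, -0.05, 0, 0, 0, 0, -0.05, 0, 0, 0, 0, -0.05, 0, 0, -0.048, 0.003, 0, 0, 0, -0.048, 0.003, 0, 0, 0, -0.048, 0.003, 0, 0, 0, -0.048, 0.003, 0, 0, 0, -0.048, 0.003, 0, 0])

```text
clock: 10.95
tcp_pos: [494.7, -33.1, 277.3]
eef_rot: [2.189, 2.254, 0.004]
force: [0.2, 0.3, -0.3]
finger_gap: 85.2
finger_force: 0.0
```

Call:
move_arm(moves=[0, -0.048, 0, 0, 0, 0, -0.048, 0, 0, 0, 0, 0, 0, 0, 0])

```text
clock: 11.25
tcp_pos: [496.3, -136.6, 277.8]
eef_rot: [2.202, 2.235, -0.002]
force: [-1.0, 0.3, -0.1]
finger_gap: 85.2
finger_force: 0.0
```

```bash
python3 - <<'E'
from h import *
head();p,d,W=snap("wrist","w8");X,Y,Z=np.moveaxis(W,2,0)
cv2.imwrite("pics/v8.png",p[:,:,::-1])
for y in range(-310,20,20):
    s=(Y>=y)&(Y<y+20)&(Z>6)&(Z<14)&(X>430)&(X<590);a=X[s];n=a[a<500];f=a[a>=500]
    print(y+10,len(n),np.percentile(n,[3,50,97]).round(1) if len(n)>3 else '',len(f),np.percentile(f,[3,50,97]).round(1) if len(f)>3 else '')
I=cv2.cvtColor(p,cv2.COLOR_RGB2HSV)
m=(Z>15)&(Z<34)&(I[...,0]>100)&(I[...,0]<125)&(I[...,1]>120)&(Y<-200)&(Y>-340);print("stop",m.sum(),cv2.minAreaRect(W[m][:,:2].astype(np.float32)) if m.sum() else '')
g=(I[...,0]>50)&(I[...,0]<85)&(I[...,1]>120)&(abs(Z)<12)&(Y>-150);print("mat",g.sum(),cv2.minAreaRect(W[g][:,:2].astype(np.float32)) if g.sum() else '',np.nanmedian(Z[g]))
t=(abs(X-470)<60)&(Y>90)&(Y<320)&(Z>32)&(Z<50);print("tray",t.sum(),cv2.minAreaRect(W[t][:,:2].astype(np.float32)))
E
```

```text
tcp [ 496.3 -136.6  277.8] toolx [-0.015  1.    -0.004] tooly [1.    0.015 0.002] tz [ 0.002 -0.004 -1.   ] q [-0.55  0.11  0.79  1.92 -0.08  1.14  0.29]
-300 29 [458.8 469.6 486. ] 0 
-280 136 [458.  465.3 497.3] 164 [502.6 536.8 545.1]
-260 104 [456.8 462.  466.2] 90 [536.9 541.  545.5]
-240 111 [456.  461.2 466.2] 109 [536.  540.6 545.5]
-220 115 [456.3 461.4 465.3] 114 [535.1 539.6 544.7]
-200 120 [455.2 460.4 464.4] 118 [534.3 539.1 543.7]
-180 123 [454.4 459.5 464.3] 118 [533.5 537.7 542.6]
-160 132 [453.5 458.5 463.4] 126 [532.8 537.3 541.9]
-140 132 [453.5 458.  462.3] 142 [532.1 537.1 542.3]
-120 135 [452.5 457.4 462.1] 139 [531.5 536.3 541.6]
-100 115 [452.6 458.8 469.6] 141 [529.8 534.8 539.6]
-80 145 [455.3 461.3 469.1] 142 [529.4 534.  539. ]
-60 116 [447.  453.7 459.9] 144 [529.5 535.3 541.5]
-40 46 [443.3 448.7 452.6] 53 [535.8 540.3 544.6]
-20 0  0 
0 0  0 
20 0  0 
stop 777 ((502.7105407714844, -295.697998046875), (86.62103271484375, 14.7557373046875), 2.0892250537872314)
mat 8510 ((628.8924560546875, 14.135383605957031), (87.81651306152344, 182.78536987304688), 3.177604913711548) 3.787190206019128
tray 0 ((0.0, 0.0), (0.0, 0.0), 0.0)
```

View pics/v8.png

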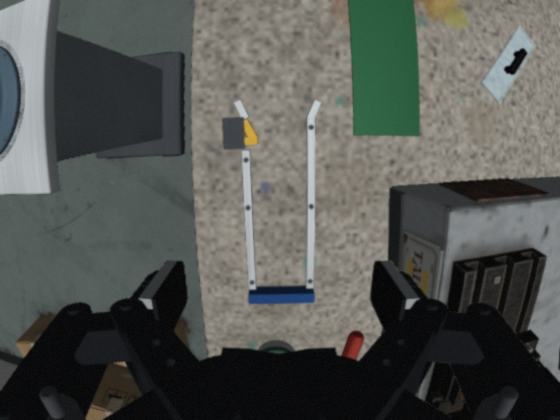

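Wrist view: rails at columns 248 and 311, catch at (245,132), blue stop at (281,295), mat bottom edge at row 135. The rails are 79 mm between centres, which matches the 69 mm inside width. The dock line is x = 499.2 at y = -192, heading (0.031,-1). Now I return to the tray.

```bash
python3 - <<'E'
from h import *
M=head();s=manip.observe();print((M.T@(np.array([473.0,207,278])-s["tcp_pos"])).round(1))
E
```

```text
tcp [ 496.8 -132.3  277.4] toolx [-0.019  1.    -0.001] tooly [1.    0.019 0.001] tz [ 0.001 -0.001 -1.   ] q [-0.55  0.11  0.79  1.92 -0.08  1.15  0.29]
[339.7 -17.2  -0.9]
```

Call:
move_arm(moves=[0, 0.0425, -0.002, 0, 0, 0, 0.0425, -0.002, 0, 0, 0, 0.0425, -0.002, 0, 0, 0, 0.0425, -0.002, 0, 0, 0, 0.0425, -0.002, 0, 0, 0, 0.0425, -0.002, 0, 0, 0, 0.0425, -0.002, 0, 0, 0, 0.0425, -0.002, 0, -0.5, 0, 0, 0, 0, 0, 0, 0, 0, 0, 0])

```text
clock: 12.3
tcp_pos: [470.3, 214.5, 276.6]
eef_rot: [-2.173, -2.268, 0.001]
force: [0.5, -1.1, -0.4]
finger_gap: 85.4
finger_force: 0.0
```

```bash
python3 - <<'E'
from h import *
M=head();p,d,W=snap("wrist","w9");X,Y,Z=np.moveaxis(W,2,0)
t=(abs(X-470)<60)&(Y>90)&(Y<320)&(Z>32)&(Z<50);print("tray",t.sum(),cv2.minAreaRect(W[t][:,:2].astype(np.float32)))
h=(abs(X-470)<60)&(abs(Y-209)<70)&(Z>62)&(Z<80);print("handle",h.sum(),cv2.minAreaRect(W[h][:,:2].astype(np.float32)))
E
```

```text
tcp [470.3 214.5 276.6] toolx [-0.043  0.999  0.   ] tooly [ 0.999  0.043 -0.001] tz [-0.001 -0.    -1.   ] q [-0.95  0.1   0.47  1.9  -0.05  1.15 -0.41]
tray 8171 ((473.17962646484375, 212.26296997070312), (65.5522232055664, 192.43453979492188), 1.8177244663238525)
handle 998 ((473.5766906738281, 211.6542510986328), (15.431236267089844, 69.86072540283203), 2.2910802364349365)
```

Call:
move_arm(moves=[0, -0.003, 0.003, 0.04, 0.6, 0, 0, 0, 0.045, 0, 0, 0, 0, 0.045, 0, 0, 0, 0, 0.045, 0, 0, 0, 0, 0.04, 0, 0, 0, 0, 0.024, 0, 0.1, 0, 0, 0, 0, 0.29, 0, 0, 0, 0, 0.29, 0, 0, 0, 0, 0.29, 0, 0, 0, 0])

```text
clock: 13.35
tcp_pos: [476.0, 208.2, 39.3]
eef_rot: [2.194, 2.248, 0.004]
force: [0.6, -0.7, -4.3]
finger_gap: 62.3
finger_force: 66.7
```

```bash
python3 - <<'E'
from h import *
M=head();s=manip.observe();c=s["tcp_pos"];print(s["finger_force"],s["force"])
for y in(90,-60,-185):
    print(y,(M.T@(np.array([499.2+.031*(-192-y),y,c[2]])-c)).round(1))
E
```

```text
tcp [476.  208.2  39.3] toolx [-0.025  1.     0.002] tooly [1.    0.025 0.002] tz [ 0.002  0.002 -1.   ] q [-0.83  0.46  0.4   2.06 -0.29  0.66 -0.22]
66.7217767238617 [ 0.55657703 -0.73458439 -4.27578054]
90 [-118.5   11.6   -0.2]
-60 [-268.6   12.5   -0.4]
-185 [-393.6   13.3   -0.6]
```

Call:
move_arm(moves=[0.29, -0.006, 0.001, 0, 0, 0.29, -0.012, 0.002, 0, 0, 0.29, -0.016, 0.002, 0, 0, 0.29, -0.018, 0.002, 0, 0, 0.29, -0.018, 0.002, 0, 0, 0.29, -0.018, 0.002, 0, 0, 0.29, -0.014, 0.001, 0, 0, 0.29, -0.01, 0, 0, 0, 0.29, -0.006, 0, 0, 0, 0.29, 0, 0, 0, 0])

```text
clock: 14.35
tcp_pos: [491.2, 89.8, 39.0]
eef_rot: [2.194, 2.247, 0.003]
force: [-0.4, 0.3, 7.0]
finger_gap: 62.2
finger_force: 68.0
```

```bash
cat > g.py <<'E'
from h import *
M=head();s=manip.observe();c=s["tcp_pos"];print(s["finger_force"],s["finger_gap"],s["force"])
for y in(90,-60,-185):
    print(y,(M.T@(np.array([499.2+.031*(-192-y),y,c[2]])-c)).round(1))
E
python3 g.py;python3 - <<'E'
from h import *
p,d,W=snap("scene","s10");X,Y,Z=np.moveaxis(W,2,0)
m=(abs(X-480)<55)&(Y>-20)&(Y<200)&(Z>33)&(Z<50);print(cv2.minAreaRect(W[m][:,:2].astype(np.float32)))
cv2.imwrite("pics/v10.png",cv2.resize(p[170:320,170:370],(800,600))[:,:,::-1])
E
```

```text
tcp [491.2  89.8  39. ] toolx [-0.024  1.     0.   ] tooly [1.    0.024 0.002] tz [ 0.002  0.001 -1.   ] q [-0.63  0.44  0.42  2.11 -0.29  0.64  0.01]
67.99398064613342 62.21879117459826 [-0.36209504  0.31629542  6.95531937]
90 [ 0.2 -0.7 -0. ]
-60 [-1.498e+02  3.000e-01 -1.000e-01]
-185 [-2.749e+02  1.200e+00 -1.000e-01]
((486.2783508300781, 91.92188262939453), (195.5373077392578, 88.78042602539062), 89.65277099609375)
```

View pics/v10.png

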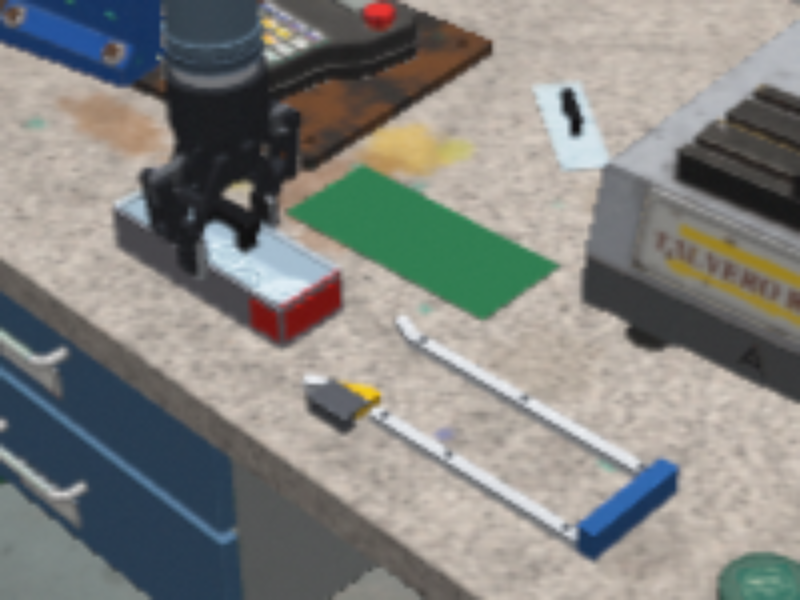

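The tray is in line before the dock, lid seated, flat on the bench. I slide in.

Call:
move_arm(moves=[0.29, -0.006, 0, 0, -0.2, 0.29, -0.012, 0, 0, -0.1, 0.29, -0.016, 0, 0, 0, 0.29, -0.018, 0, 0, 0, 0.29, -0.018, 0, 0, 0, 0.29, -0.018, 0, 0, 0, 0.29, -0.018, 0, 0, 0, 0.29, -0.016, 0, 0, 0, 0.29, -0.014, 0, 0, 0, 0.29, -0.01, 0, 0, 0, 0.29, -0.006, 0, 0, 0])

```text
clock: 15.5
tcp_pos: [496.6, -58.8, 39.0]
eef_rot: [-2.185, -2.257, -0.007]
force: [1.7, 7.8, 7.6]
finger_gap: 62.2
finger_force: 68.0
```

```bash
python3 g.py
```

```text
tcp [496.6 -58.8  39. ] toolx [-0.032  0.999  0.004] tooly [0.999 0.032 0.003] tz [ 0.003  0.004 -1.   ] q [-0.34  0.44  0.43  2.11 -0.31  0.65  0.34]
67.96189427375793 62.195677759356876 [1.65725376 7.78678289 7.62186339]
90 [148.9  -1.3   0.5]
-60 [-1.2 -1.5 -0. ]
-185 [-126.2   -1.7   -0.5]
```

Call:
move_arm(moves=[0.29, -0.006, 0, 0, 0, 0.29, -0.012, 0, 0, 0, 0.29, -0.014, -0.001, 0, 0, 0.29, -0.014, 0, 0, 0, 0.29, -0.014, 0, 0, 0, 0.29, -0.014, 0, 0, 0, 0.29, -0.014, 0, 0, 0, 0.29, -0.012, 0, 0, 0, 0.29, -0.01, 0, 0, 0, 0.29, -0.006, 0, 0, 0, 0.29, -0.003, 0, 0, 0])

```text
clock: 16.6
tcp_pos: [499.9, -177.4, 39.0]
eef_rot: [-2.186, -2.255, -0.008]
force: [2.5, 9.5, 7.9]
finger_gap: 62.3
finger_force: 68.1
```

```bash
python3 g.py
```

```text
tcp [ 499.9 -177.4   39. ] toolx [-0.031  1.     0.004] tooly [1.    0.031 0.003] tz [ 0.003  0.004 -1.   ] q [-0.11  0.49  0.44  2.04 -0.33  0.68  0.58]
68.10455918312073 62.28723682315836 [2.50366592 9.46621082 7.89738445]
90 [267.5  -1.2   1.2]
-60 [117.5  -1.2   0.5]
-185 [-7.6 -1.2 -0. ]
```

Call:
move_arm(moves=[0.29, -0.004, 0, 0, 0, 0.29, -0.004, 0, 0, 0, 0.29, -0.004, 0, 0, 0, 0.29, -0.003, 0, 0, 0, 0.29, 0, 0, 0, 0])

```text
clock: 17.1
tcp_pos: [500.6, -192.2, 39.0]
eef_rot: [-2.186, -2.257, -0.008]
force: [3.1, 5.6, 7.6]
finger_gap: 62.2
finger_force: 68.0
```

Call:
move_arm(moves=[0.29, -0.002, 0, 0, 0, 0.29, -0.002, 0, 0, 0, 0.29, 0, 0, 0, 0])

```text
clock: 17.4
tcp_pos: [500.7, -195.5, 39.0]
eef_rot: [-2.184, -2.256, -0.009]
force: [3.5, 8.2, 7.4]
finger_gap: 62.3
finger_force: 68.0
```

```bash
python3 - <<'E'
from h import *
head()
p,d,W=snap("scene","s11");p2,_,W2=snap("wrist","w11")
c=cv2.resize(p[230:310,230:350],(600,400),interpolation=cv2.INTER_CUBIC)
cv2.imwrite("pics/v11.png",cv2.resize(np.hstack([c,cv2.resize(p2,(533,400))])[:,:,::-1],(800,283)))
E
```

```text
tcp [ 500.7 -195.5   39. ] toolx [-0.032  0.999  0.005] tooly [0.999 0.032 0.003] tz [ 0.003  0.005 -1.   ] q [-0.08  0.5   0.44  2.02 -0.34  0.69  0.62]
```

View pics/v11.png

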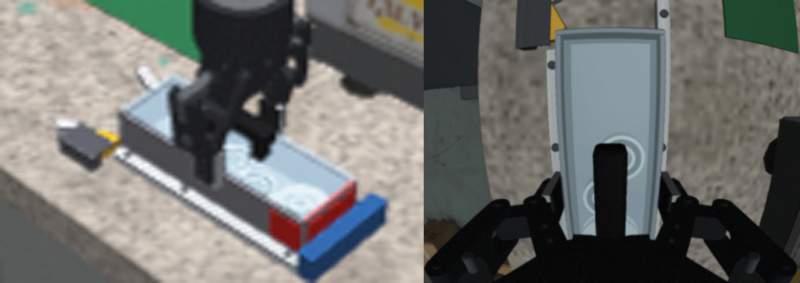

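That picture put me over the ten-picture limit: I have now viewed 11. From here I use only numbers. It shows the tray against the stop area with the yellow catch just behind its tail. I press on until the stop is felt.

Call:
move_arm(moves=[0.29, -0.002, 0, 0, 0, 0.29, 0, 0, 0, 0, 0.29, 0, 0, 0, 0])

```text
clock: 17.8
tcp_pos: [500.3, -198.2, 39.0]
eef_rot: [-2.183, -2.258, -0.007]
force: [1.9, 8.3, 8.6]
finger_gap: 62.4
finger_force: 68.0
```

Call:
move_arm(moves=[0.29, -0.002, 0, 0, 0, 0.29, 0, 0, 0, 0, 0.29, 0, 0, 0, 0])

```text
clock: 18.1
tcp_pos: [500.0, -200.1, 39.0]
eef_rot: [-2.182, -2.258, -0.006]
force: [1.8, 6.3, 8.5]
finger_gap: 62.4
finger_force: 68.1
```

Call:
move_arm(moves=[0.29, -0.002, 0, 0, 0, 0.29, 0, 0, 0, 0, 0.29, 0, 0, 0, 0])

```text
clock: 18.4
tcp_pos: [500.0, -200.8, 38.9]
eef_rot: [-2.18, -2.257, -0.008]
force: [2.2, 8.3, 9.6]
finger_gap: 62.3
finger_force: 68.3
```

Call:
move_arm(moves=[0.29, -0.002, 0, 0, 0, 0.29, 0, 0, 0, 0, 0.29, 0, 0, 0, 0])

```text
clock: 18.7
tcp_pos: [500.0, -200.8, 38.9]
eef_rot: [-2.178, -2.255, -0.01]
force: [-0.0, 11.7, 11.5]
finger_gap: 62.4
finger_force: 68.6
```

```bash
cat > cat.py <<'E'
from h import *
import sys
head();print(manip.observe()["force"])
p,d,W=snap("wrist",sys.argv[1]);X,Y,Z=np.moveaxis(W,2,0);I=cv2.cvtColor(p,cv2.COLOR_RGB2HSV)
y=(I[...,0]>18)&(I[...,0]<32)&(I[...,1]>150)&(I[...,2]>120)&(abs(X-470)<60)&(abs(Y+80)<60)&(Z<25);print("yellow",y.sum(),np.nanmin(W[y],0).round(1) if y.any() else '',np.nanmax(W[y],0).round(1) if y.any() else '',p.shape)
t=(abs(X-498)<45)&(Y>-190)&(Y<-60)&(Z>32)&(Z<50);P=W[t];print("tail y",np.percentile(P[:,1],[95,98,99.5]).round(1),"x",np.percentile(P[:,0],[1,99]).round(1))
E
python3 cat.py w12
```

```text
tcp [ 500.  -200.8   38.9] toolx [-0.035  0.999  0.009] tooly [0.999 0.035 0.   ] tz [-0.     0.009 -1.   ] q [-0.06  0.5   0.44  2.02 -0.34  0.69  0.63]
[-2.70427021e-03  1.16762502e+01  1.15152768e+01]
yellow 1059 [455.  -96.   10.6] [470.7 -70.4  15. ] (420, 560, 3)
tail y [-104.8 -102.4 -100.7] x [467.5 529.4]
```

Movement stopped at y = -200.8 with the force rising, the catch nose reaches x = 471 (as at rest), and the tail is clear of it. The tray is home. I release and move up to the handle.

Call:
move_arm(moves=[0.2, 0, 0, 0, 0, 0.05, 0, 0, 0, 0, 0, 0, 0, 0, 0, 0, 0.002, 0, -0.01, 0, 0, 0.002, 0, -0.01, 0, 0, 0, 0, -0.008, 0, 0, 0, 0, 0, 0])

```text
clock: 19.45
tcp_pos: [499.3, -204.2, 67.8]
eef_rot: [2.185, 2.253, 0.003]
force: [-0.6, -0.4, 0.7]
finger_gap: 85.0
finger_force: 0.0
```

```bash
python3 cat.py w13; python3 - <<'E'
from h import *
p,d,W=snap("scene","s13");X,Y,Z=np.moveaxis(W,2,0)
m=(abs(X-498)<50)&(Y>-310)&(Y<-80)&(Z>33)&(Z<50);print(cv2.minAreaRect(W[m][:,:2].astype(np.float32)))
E
```

```text
tcp [ 499.3 -204.2   67.8] toolx [-0.031  1.    -0.001] tooly [1.    0.031 0.004] tz [ 0.004 -0.001 -1.   ] q [-0.09  0.45  0.47  2.01 -0.3   0.74  0.6 ]
[-0.55811837 -0.41831152  0.72004197]
yellow 883 [454.6 -95.7   0.9] [470.5 -65.3  15.6] (420, 560, 3)
tail y [-104.5 -102.   -99.7] x [467.  528.5]
((496.7080383300781, -196.98696899414062), (68.63672637939453, 193.65589904785156), 2.7461044788360596)
```

Call:
move_arm(moves=[0.2, 0.008, 0, 0, 0, 0.5, 0, 0, 0, 0, 0.7, 0, 0, 0, 0, 0.85, 0, 0, 0, 0, 0.85, 0, 0, 0, 0, 0.85, 0, 0, 0, 0, 0.85, 0, 0, 0, 0])

```text
clock: 20.25
tcp_pos: [498.0, -195.8, 66.1]
eef_rot: [2.187, 2.254, 0.0]
force: [1.0, 0.4, -0.2]
finger_gap: 15.1
finger_force: 58.7
```

Call:
move_arm(moves=[0.85, 0, 0, -0.008, 0, 0.85, 0, 0, -0.012, 0, 0.85, 0, 0, -0.02, 0, 0.85, 0, 0, -0.03, 0, 0.85, 0, 0, -0.02, 0, 0.85, 0, 0, -0.01, 0, 0.85, 0, 0, 0, 0])

```text
clock: 20.95
tcp_pos: [498.7, -196.1, 168.0]
eef_rot: [2.186, 2.252, 0.004]
force: [1.0, 0.4, -1.5]
finger_gap: 15.2
finger_force: 58.7
```

```bash
python3 - <<'E'
from h import *
head();print(manip.observe()["finger_gap"])
p,d,W=snap("scene","s14");X,Y,Z=np.moveaxis(W,2,0);I=cv2.cvtColor(p,cv2.COLOR_RGB2HSV)
m=(abs(X-498)<50)&(Y>-310)&(Y<-80)&(Z>105)&(Z<160);print("lid",cv2.minAreaRect(W[m][:,:2].astype(np.float32)),np.percentile(Z[m],[10,50,90]))
g=(I[...,0]>50)&(I[...,0]<85)&(I[...,1]>120)&(abs(Z)<12)&(abs(X-630)<100)&(abs(Y-20)<150);print("mat",cv2.minAreaRect(W[g][:,:2].astype(np.float32)))
y=(I[...,0]>18)&(I[...,0]<32)&(I[...,1]>150)&(abs(X-470)<60)&(abs(Y+80)<60)&(Z<25);print("yellow",y.sum(),np.nanmax(W[y],0))
E
```

```text
tcp [ 498.7 -196.1  168. ] toolx [-0.03  1.   -0.  ] tooly [1.    0.03  0.004] tz [ 0.004 -0.    -1.   ] q [-0.17  0.29  0.54  1.97 -0.18  0.93  0.49]
15.21584799649164
lid ((496.1473388671875, -198.34219360351562), (66.37570190429688, 195.54611206054688), 2.4937665462493896) [141.857592   144.5909581  147.31566782]
mat ((623.8855590820312, 27.35985565185547), (95.52037811279297, 204.19700622558594), 0.8157451152801514)
yellow 25 [469.87551014 -73.34106047  16.33000241]
```

The lid is off and level (plate about 144 mm high). I carry it to the mat.

Call:
move_arm(moves=[0.85, 0.015, 0, 0, 0, 0.85, 0.03, 0, 0, 0, 0.85, 0.04, 0, 0, 0, 0.85, 0.04, 0, 0, 0, 0.85, 0.04, 0.008, 0, 0, 0.85, 0.03, 0.02, 0, 0, 0.85, 0.015, 0.03, 0, 0, 0.85, 0.008, 0.03, 0, 0, 0.85, 0, 0.03, 0, 0, 0.85, 0, 0.015, 0, 0, 0.85, 0, 0.005, 0, 0, 0.85, 0, 0, 0, 0])

```text
clock: 22.2
tcp_pos: [628.0, 26.2, 164.3]
eef_rot: [-2.187, -2.253, 0.004]
force: [-1.0, -0.6, -1.6]
finger_gap: 14.6
finger_force: 58.7
```

```bash
python3 - <<'E'
from h import *
M=head();s=manip.observe();print(s["finger_gap"],(M.T@(np.array([629,26,s["tcp_pos"][2]])-s["tcp_pos"])).round(1))
E
```

```text
tcp [628.   26.2 164.3] toolx [-0.03   1.    -0.001] tooly [ 1.     0.03  -0.003] tz [-0.003 -0.001 -1.   ] q [-0.43  0.45  0.41  1.74 -0.21  1.    0.09]
14.611269112434153 [-0.2  0.9 -0. ]
```

Call:
move_arm(moves=[0.85, 0, 0, 0.02, 0, 0.85, 0, 0, 0.03, 0, 0.85, 0, 0, 0.03, 0, 0.85, 0, 0, 0.02, 0, 0.85, 0, 0, 0.012, 0, 0.85, 0, 0, 0.006, 0, 0.85, 0, 0, 0.003, 0, 0.85, 0, 0, 0.002, 0, 0.85, 0, 0, 0.002, 0, 0.85, 0, 0, 0, 0])

```text
clock: 23.2
tcp_pos: [629.4, 26.5, 41.6]
eef_rot: [2.187, 2.255, 0.001]
force: [-0.3, 0.5, -0.6]
finger_gap: 14.9
finger_force: 58.8
```

Call:
move_arm(moves=[0.85, 0, 0, 0.002, 0, 0.85, 0, 0, 0.002, 0, 0.85, 0, 0, 0.002, 0, 0.85, 0, 0, 0.001, 0, 0.85, 0, 0, 0, 0, 0.85, 0, 0, 0, 0])

```text
clock: 23.8
tcp_pos: [628.8, 26.5, 34.1]
eef_rot: [-2.187, -2.255, 0.0]
force: [-1.3, -0.1, 1.8]
finger_gap: 14.8
finger_force: 59.0
```

Contact is at 34 mm as expected. I release slowly and retreat up.

Call:
move_arm(moves=[0.7, 0, 0, 0, 0, 0.5, 0, 0, 0, 0, 0.4, 0, 0, 0, 0, 0.4, 0, 0, 0, 0, 0.4, 0, 0, -0.02, 0, 0.4, 0, 0, -0.04, 0, 0.4, 0, 0, -0.05, 0, 0.4, 0, 0, -0.05, 0, 0.4, 0, 0, -0.05, 0, 0.4, -0.05, 0, 0, 0, 0.4, -0.05, 0, 0, 0, 0.4, 0, 0, 0, 0])

```text
clock: 25.0
tcp_pos: [630.7, -86.0, 245.7]
eef_rot: [2.199, 2.234, -0.007]
force: [0.2, -1.5, -0.4]
finger_gap: 51.1
finger_force: 0.0
```

```bash
python3 - <<'E'
from h import *
head()
for n in("wrist","scene"):
    p,d,W=snap(n,"f"+n);X,Y,Z=np.moveaxis(W,2,0);I=cv2.cvtColor(p,cv2.COLOR_RGB2HSV);print(n)
    def rep(k,m):
        if m.sum()>5: print(k,m.sum(),np.round(cv2.minAreaRect(W[m][:,:2].astype(np.float32))[0],1),np.round(cv2.minAreaRect(W[m][:,:2].astype(np.float32))[1],1),"z",np.percentile(Z[m],[5,50,95]).round(1))
    a=(abs(X-629)<70)&(abs(Y-26)<130)
    rep("lid plate",a&(Z>6)&(Z<16)&(I[...,1]<90));rep("handle",a&(Z>30)&(Z<50)&(I[...,2]<70))
    rep("mat",a&(I[...,0]>50)&(I[...,0]<85)&(I[...,1]>120)&(Z<10))
    b=(abs(X-499)<50)&(Y<-90)&(Y>-289);rep("tray rim",b&(Z>30)&(Z<45));rep("parts",b&(Z>10)&(Z<27)&(abs(X-499)<27)&(Y>-285)&(Y<-110))
    rep("yellow",(I[...,0]>18)&(I[...,0]<32)&(I[...,1]>150)&(abs(X-470)<40)&(abs(Y+80)<40)&(Z<25))
    k=b&(abs(X-499)<24)&(Z>0)&(Z<30)
    for y in range(-285,-100,15):
        q=k&(Y>=y)&(Y<y+15)
        if q.sum()>3: print(y+7,np.percentile(Z[q],[10,50,90]).round(0))
E
```

```text
tcp [630.7 -86.  245.7] toolx [-0.016  1.    -0.008] tooly [1.    0.016 0.002] tz [ 0.002 -0.008 -1.   ] q [-0.32  0.39  0.49  1.66 -0.19  1.14  0.23]
wrist
lid plate 8009 [629.1  26.6] [ 61. 189.] z [10.6 11.9 13.1]
handle 962 [628.9  26.6] [14.7 67.7] z [39.3 40.8 42.1]
mat 3718 [628.6  25.5] [ 87.2 206.1] z [2.6 3.9 5.1]
tray rim 1158 [ 498.2 -166.7] [ 65.6 137.3] z [31.1 38.  39.8]
parts 788 [ 492.8 -207.8] [88.5 35.1] z [11.9 15.  16.5]
yellow 274 [462.3 -79.8] [16.7 30. ] z [ 7.4 12.7 14. ]
-248 [4. 5. 6.]
-233 [ 4. 13. 16.]
-218 [ 5. 15. 16.]
-203 [ 4. 14. 16.]
-188 [ 4. 13. 16.]
-173 [ 4.  8. 16.]
-158 [4. 5. 5.]
-143 [4. 4. 5.]
-128 [4. 4. 5.]
-113 [4. 4. 5.]
-98 [ 1.  2. 24.]
scene
lid plate 562 [624.4  37.2] [243.9  84.6] z [ 7.1 10.9 14.4]
handle 97 [625.4  22.9] [18.6 70. ] z [31.8 38.3 43. ]
mat 297 [624.7  24.9] [ 89.2 211.8] z [-1.2  2.9  7.2]
tray rim 391 [ 496.7 -194. ] [ 71.4 190.8] z [30.7 35.5 39.7]
parts 323 [ 506.9 -191. ] [ 37.9 160. ] z [10.8 15.4 24.7]
yellow 25 [459.9 -87. ] [33.1 17.6] z [ 3.8 11.4 15.6]
-278 [17. 19. 22.]
-263 [14. 17. 21.]
-248 [14. 16. 18.]
-233 [ 5. 13. 17.]
-218 [ 4. 12. 15.]
-203 [ 7. 14. 16.]
-188 [ 9. 13. 17.]
-173 [ 9. 13. 16.]
-158 [1. 4. 8.]
-143 [ 1.  4. 20.]
-128 [ 2.  5. 21.]
-113 [ 2.  5. 23.]
-98 [ 6. 17. 27.]
```

The lid is flat on the mat, 1 mm from its centre. The parts are gathered (far bearing's edge at tray x of about -28), the catch is out, and the tray is home. I hand in.

```bash
python3 -c "
from workcell import manip
print(manip.hand_in())"
```

```text
the job is handed in; nothing more can be done
None
```

The job is handed in with no verdict returned; by my last measurements the parts are gathered at the red end, the tray is home with the catch out, and the lid is flat on the mat about 1 mm from its centre, but I viewed 11 pictures, one over the limit of 10.

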